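# Click the length stop into the marked notch

### The arm

A 6-joint arm with a two-finger parallel gripper is mounted at the origin on the work surface; the furniture and walls round the work are solid. World frame = base frame: x ahead of the robot, y to its left, z up, the work surface at z = 0. Lengths are in m, angles in degrees, forces in N, time in s.
With the tool pointing down it reaches from about 0.25 to 0.725 m from the base axis. Payload 9.7 kg.
Tool frame: the origin (TCP) lies at the very end of the fingers, on their centre line; the grasp point (between the pads) lies 19 mm behind it; x points along the fingers, y is the direction in which the jaws open and shut, and the axes are right-handed (so a half turn about x gives the same grasp; the last joint's range is limited). The gripper opens to 85 mm and grips with 20 to 120 N. Pads are 22 mm wide; open, the fingers measure 114 mm over their backs; the gripper's body (76 mm by 85 mm) begins 54 mm behind the grasp point. The pads swing forward as they close: fully open they stand 13 mm farther back than shut.
Start: joints at [66.807, 4.979, 10.078, 95.1, 0, 90], TCP at [0.217, 0.506, 0.231] pointing down, gripper open.
Joint ranges: [-179.16, 179.16], [-48.56, 103.87], [-65.8, 70.77], [-126.05, 130.52], [-82.76, 87.17], [-180, 180]. Speed limits (degrees/s): [127.2, 127.2, 147.25, 180, 180, 180].

### API

Orientations are given as [roll, pitch, yaw] about the fixed x, y, z axes, in that order (R = Rz(yaw) Ry(pitch) Rx(roll)).
In Python, from workcell import get_obs, cams, bot gives the robot as it stands.
- The arm moves only by the tool apply_moves, never from a script. Its argument "rows" is a list that holds one entry, the list of rows, each a list of 7 numbers: the shift along the tool's x, y, z in mm, then the turn, a rotation vector about the tool's x, y, z in rad, then the opening, from 0 (shut) to 1 (fully open). A call has 1 to 20 rows; each row is the pose to reach, as a shift and turn from the pose measured when the call began, along the tool's axes at that moment; what a row does not reach only later rows make up. A row lasts 1/10 s, in which the tool goes at most 50 mm and 8.59 degrees, less where a joint would pass 70% of its speed; a pose out of reach is approached as far as the arm can. A call with a gripper value outside its range is refused whole. The fingers move at their own pace and stop on an object; "newtons" is the grip in N (left out, the last holds). Time passes only in rows, so rows that repeat a pose let the fingers close. It gives the time, the measured TCP pose, the force and the opening at its end, in the units of the state.
- get_obs(): the state, without advancing time (a new reading comes with each control period).
- cams.camera(name): name is "scene" or "top" or "wrist"; returns a dict with "pixels" (480x640x3 uint8, red, green, blue), "range_z" (480x640 float32, m along the optical axis (not along the pixel's ray), 0 where there is no reading), "fx", "fy", "cx", "cy" (pixels), "eye" and "attitude" of the camera in the world. Camera axes: x right, y up, looking along -z (the intrinsics and any distortion apply to the point x, -y, -z); pixel columns grow to the right and rows downward; lengths in m; the calibration is good to about 2 mm. A picture is of the moment at which its call begins.
- bot.job_done(): hands the job in, once; it reports no verdict.
Trained networks look in a picture, given as the dict that the camera call returned (one of the last four; its "shot" number tells which), for a name from the list of things; names that differ only in an ending like _2 or _b are one class to them, and where a whole thing is asked for, a point or a joint stands for the part that bears it (a point fixed in the world has none). Each returns a list of dicts, best first, with "confidence" (0 to 1); they miss things now and then, are a little off and sometimes report something else, mostly with a low value. They report only what shows in the picture. A call takes as long as a camera call.
- cams.find_in(label, picture): "at" ([x, y, z] in m, in world coordinates, good to about 4 mm: the middle of the surface that is visible of it).
The state is a dict: "time": time; "q": joint angles; "qd": joint speeds; "joint_efforts": joint torques, N m; "ee_pos": TCP position; "tcp_rot": TCP orientation; "wrist_force": force on the tool from outside, world axes, zero at the start; "torque": the same for the moment, N m; "opening": finger opening in m.
Only numpy, scipy, OpenCV 4.12 (cv2) and the standard library are available. Lean on these libraries where they do the work, as an engineer would, in place of code of your own. Each camera call takes 0.05 s, during which the arm holds its last target.

### The job

Push the blue length stop along its rail with the fingertips until it drops into the notch marked by the red arrow tag, so that the next pieces come out at that length. Push it gently by one end plate, never pinching it; then leave it seated there by itself and take the hand away. Leave everything else on the bench where it is.

Things in the scene. Friction and masses are not known exactly. Their poses are not given: they have to be found in the camera images.
- stop_rail: length-stop rail fixed on the work surface: plywood board 108 x 270 x 12 mm, aluminium track along its y axis (32 mm wide, top 24.5 mm up). Origin: on the work surface under the track; z up, x to the tags' side. Three pairs of brass ridges at x = 26 mm (tops 22.5 mm up) make notches at y = +65, 0, -60 mm. Grey end blocks, 47 mm high, limit the stop's middle to y = -82..+87 mm
- stop: blue sliding stop, captive on the rail, slides only along the rail's y; 66 mm (x) x 51 mm (y, over its steel end plates), 26 to 62 mm above the work surface, black cap 4 mm higher, white pointer towards the tags. Origin: in its middle, at the height of the work surface; axes as the rail's. Starts between the notches at y = +65 and 0 mm. Drags with about 1.5 N between notches
- stop_left_face: steel end plate on the stop's +y side, for pushing: 62 mm wide, 27 to 61 mm above the work surface, outer surface 25.5 mm from the stop's middle; same origin as the stop. From 14 to 6.5 mm before a notch a spring ball resists with about 8 N more, then the stop drops in and centres itself in the notch, even when let go there. Leaving a notch takes about 8 N too
- stop_right_face: the same steel end plate on the stop's -y side: outer surface 25.5 mm from the stop's middle; same origin as the stop. The detents work alike in both directions
- red_tag: flat red plastic arrow tag fixed on the rail's board, about 30 x 12 x 4 mm, pointing at the rail. Origin: middle of its underside, 12 mm above the work surface; its axes are parallel to the rail's, and its origin lies exactly level with one notch along the rail's y. The three tags change places from run to run. It marks the notch that is wanted
- yellow_tag: flat yellow plastic arrow tag fixed on the rail's board, about 30 x 12 x 4 mm, pointing at the rail. Origin: middle of its underside, 12 mm above the work surface; its axes are parallel to the rail's, and its origin lies exactly level with one notch along the rail's y. The three tags change places from run to run. Marks a notch that is not wanted
- white_tag: flat white plastic arrow tag fixed on the rail's board, about 30 x 12 x 4 mm, pointing at the rail. Origin: middle of its underside, 12 mm above the work surface; its axes are parallel to the rail's, and its origin lies exactly level with one notch along the rail's y. The three tags change places from run to run. Marks a notch that is not wanted
- tape_measure: bystander: yellow tape measure, 37 x 77 x 62 mm, origin under its middle
- sanding_block_1: bystander: grey sanding block, 60 x 103 x 34 mm, origin under its middle
- screwdriver_2: bystander: green screwdriver lying down, 33 x 223 x 28 mm, origin under its middle
- f_clamp_2: tall F-clamp fixed at the far end of the long timber that lies across the bench, in the way of the arm: its upright steel bar stands up to about 570 mm above the work surface, orange arm and black handle near the timber; keep the whole arm clear of it. Origin: at the foot of its bar

How it is judged:
By the outcome, as a careful person would: the job done as asked, in the order asked, and still so for the second after the job is handed in, with the robot touching nothing.
It also fails if it takes over 48 s, if anything falls off the work surface, if the arm or the gripper's body presses on something with over 40 N, if the wrist force passes 120 N, or if a joint passes its speed limit or range.

## Working session

There is one attempt and no reset: what is moved stays moved. The work goes in short steps, Python scripts to look and compute and a tool call to move; the robot and the scene stay as the last step left them, time stands still between calls to the robot, and variables do not carry over. Pictures are saved under pics/ and viewed, and the job is handed in when it is done.

Besides the shell and the picture viewer there is one more tool, called after "Call:" as name(argument=value, ...) on one line, values as JSON. apply_moves: Moves the arm, as the interface text tells. Its arguments: {"type":"object","properties":{"rows":{"type":"array"},"newtons":{"type":"number"}},"required":["rows"]}

```bash
mkdir -p pics; ls; cat > h.py <<'E'
import numpy as np, cv2
from workcell import get_obs, cams, bot
def save(p,n): cv2.imwrite(f'pics/{n}.png',p['pixels'][:,:,::-1])
E
python3 - <<'E'
from h import *
o=get_obs(); print({k:o[k] for k in('time','ee_pos','tcp_rot','wrist_force','opening')})
for c in('scene','top'):
    p=cams.camera(c); save(p,c+'0'); print(c,p['eye'],p['attitude'],p['fx'],[k for k in p])
    for l in ['stop_rail','stop','stop_left_face','stop_right_face','red_tag','yellow_tag','white_tag','tape_measure','sanding_block_1','screwdriver_2','f_clamp_2']:
        r=cams.find_in(l,p); print(l,[(np.round(d['at'],3).tolist(),round(d['confidence'],2)) for d in r[:2]])
E
```

```text
pics
{'time': 0.0, 'ee_pos': array([0.21652132, 0.50532874, 0.23057927]), 'tcp_rot': array([ -88.98292233,   89.92179681, -112.17765364]), 'wrist_force': array([ 0.38713453, -0.28866002,  0.51739624]), 'opening': 0.0851089610583148}
scene [ 0.2578328  -0.55965817  0.68293257] [ 36.75004265  -0.05475624 -34.84455458] 448.9431186264618 ['pixels', 'range_z', 'fx', 'fy', 'cx', 'cy', 'eye', 'attitude', 'shot']
stop_rail [([0.473, -0.321, 0.015], 0.83)]
stop [([0.474, -0.262, 0.057], 0.81)]
stop_left_face []
stop_right_face [([0.479, -0.279, 0.048], 0.87)]
red_tag [([0.526, -0.303, 0.016], 0.49)]
yellow_tag [([0.515, -0.366, 0.018], 0.43)]
white_tag [([0.524, -0.303, 0.016], 0.53), ([0.52, -0.365, 0.017], 0.37)]
tape_measure [([0.622, -0.064, 0.04], 0.87)]
sanding_block_1 []
screwdriver_2 [([0.428, 0.124, 0.022], 0.86)]
f_clamp_2 []
top [ 0.33372195 -0.12699375  1.01093068] [ 11.13928458  -0.91297644 -88.59117447] 476.9931355486054 ['pixels', 'range_z', 'fx', 'fy', 'cx', 'cy', 'eye', 'attitude', 'shot']
stop_rail [([0.483, -0.296, 0.013], 0.74)]
stop [([0.479, -0.254, 0.062], 0.91), ([0.522, -0.359, 0.018], 0.24)]
stop_left_face [([0.477, -0.282, 0.06], 0.6)]
stop_right_face [([0.477, -0.284, 0.057], 0.49)]
red_tag [([0.526, -0.302, 0.014], 0.41)]
yellow_tag []
white_tag [([0.534, -0.236, 0.016], 0.57)]
tape_measure [([0.62, -0.054, 0.058], 0.68)]
sanding_block_1 [([0.7, -0.201, 0.032], 0.91)]
screwdriver_2 [([0.436, 0.126, 0.02], 0.75), ([0.531, -0.3, 0.015], 0.48)]
f_clamp_2 [([0.48, -0.294, 0.012], 0.55)]
```

View pics/scene0.png

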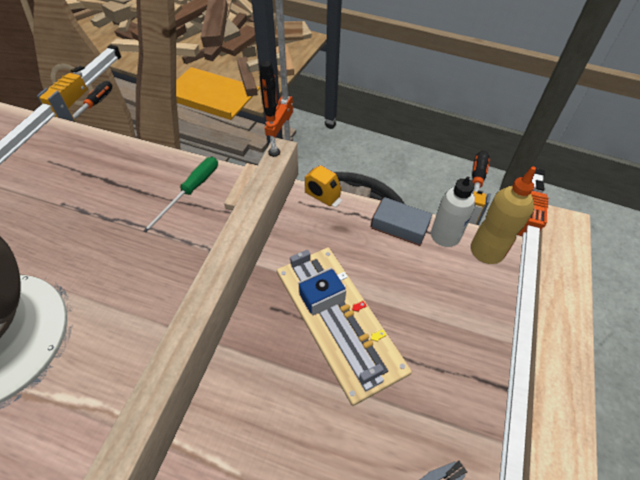

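View pics/top0.png

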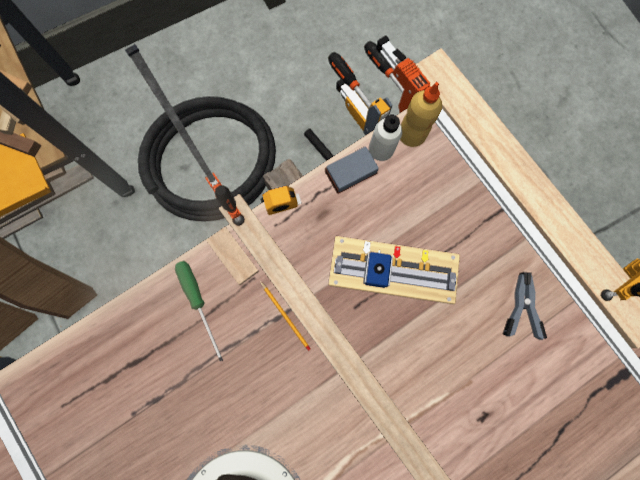

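The red tag is the middle one, at top image (397,252). White is at (366,247) and yellow at (425,258). The stop, at (378,268), sits between white and red. So I push by the +y plate towards -y, into the y=0 notch. Next I measure the exact poses.

```bash
cat >> h.py <<'E'
from scipy.spatial.transform import Rotation as Ro
def cloud(p):
    z=p['range_z'].astype(float); v,u=np.mgrid[:480,:640]
    P=np.stack([(u-p['cx'])/p['fx']*z,-(v-p['cy'])/p['fy']*z,-z],-1)
    R=Ro.from_euler('xyz',p['attitude'],degrees=True).as_matrix()
    W=P@R.T+np.array(p['eye']); W[z==0]=np.nan
    return W
E
python3 - <<'E'
from h import *
o=get_obs(); print(np.round(Ro.from_euler('xyz',o['tcp_rot'],degrees=True).as_matrix(),3))
for c in('top','scene'):
    p=cams.camera(c); W=cloud(p); hsv=cv2.cvtColor(p['pixels'],cv2.COLOR_RGB2HSV).astype(int)
    H,S,V=hsv[...,0],hsv[...,1],hsv[...,2]
    roi=(W[...,0]>.38)&(W[...,0]<.6)&(W[...,1]>-.5)&(W[...,1]<-.12)
    red=roi&((H<6)|(H>174))&(S>170)&(V>120)
    yel=roi&(H>25)&(H<34)&(S>190)&(V>150)
    whi=roi&(S<30)&(V>200)&(W[...,2]<.03)
    blue=roi&(H>100)&(H<125)&(S>120)&(W[...,2]>.055)
    print(c)
    for n,m in dict(red=red,yel=yel,whi=whi,blue=blue).items():
        q=W[m]; print(n,len(q),np.round(q.mean(0),4),np.round(q.min(0),4),np.round(q.max(0),4))
    q=W[blue][:,:2].astype(np.float32); print('blue rect',cv2.minAreaRect(q))
    trk=roi&(W[...,2]>.021)&(W[...,2]<.028)&(S<60)
    blk=roi&(W[...,2]>.043)&(W[...,2]<.05)&(S<80)
    q=W[trk]; print('trk',len(q),cv2.fitLine(q[:,:2].astype(np.float32),cv2.DIST_HUBER,0,.005,.001).ravel())
    q=W[blk]; print('blk',len(q)); 
    for s in (q[q[:,1]>-.28],q[q[:,1]<-.32]): print(len(s),np.round(s.mean(0),4) if len(s) else '')
    brd=roi&(W[...,2]>.009)&(W[...,2]<.07)
    print('board',cv2.minAreaRect(W[brd][:,:2].astype(np.float32)))
    # clamp tall points
    m=(W[...,2]>.1)&(W[...,0]>.3)&(W[...,0]<1)&(W[...,1]>-.3)&(W[...,1]<.25)
    q=W[m]; 
    for a in np.arange(.1,.65,.1):
        s=q[(q[:,2]>a)&(q[:,2]<a+.1)]
        if len(s): print('clamp z',round(a,1),len(s),np.round(s.min(0),3),np.round(s.max(0),3))
    m=(W[...,2]>.02)&(W[...,2]<.09)&(W[...,0]>.25)&(W[...,0]<.6)&(W[...,1]>-.2)&(W[...,1]<.05)
    print('timber top',np.nanpercentile(W[m][:,2],[50,90,99]))
E
```

```text
[[ 0.     0.394  0.919]
 [ 0.     0.919 -0.394]
 [-1.     0.     0.   ]]
top
red 45 [ 0.5224 -0.302   0.016 ] [ 0.5127 -0.3075  0.0105] [ 0.5347 -0.2962  0.0205]<stdin>:13: RuntimeWarning: Mean of empty slice.
  ret = um.true_divide(
Traceback (most recent call last):
ValueError: zero-size array to reduction operation minimum which has no identity
```

```bash
cat > m.py <<'E'
from h import *
for c in('top','scene'):
    p=cams.camera(c); W=cloud(p); hsv=cv2.cvtColor(p['pixels'],cv2.COLOR_RGB2HSV).astype(int)
    H,S,V=hsv[...,0],hsv[...,1],hsv[...,2]
    roi=(W[...,0]>.38)&(W[...,0]<.6)&(W[...,1]>-.5)&(W[...,1]<-.12)
    red=roi&((H<6)|(H>174))&(S>170)&(V>120)
    yel=roi&(H>25)&(H<34)&(S>170)&(V>150)
    whi=roi&(S<40)&(V>190)&(W[...,2]<.03)&(W[...,0]>.5)
    blue=roi&(H>100)&(H<125)&(S>120)&(W[...,2]>.055)
    print(c)
    for n,m in dict(red=red,yel=yel,whi=whi,blue=blue).items():
        q=W[m]; print(n,len(q), *( [np.round(f(q,0),4) for f in (np.mean,np.min,np.max)] if len(q) else []))
    q=W[blue][:,:2].astype(np.float32); print('blue rect',cv2.minAreaRect(q))
    trk=roi&(W[...,2]>.021)&(W[...,2]<.028)&(S<60)
    blk=roi&(W[...,2]>.043)&(W[...,2]<.05)&(S<80)
    q=W[trk]; print('trk',len(q),cv2.fitLine(q[:,:2].astype(np.float32),cv2.DIST_HUBER,0,.005,.001).ravel())
    q=W[blk]; print('blk',len(q)); 
    for s in (q[q[:,1]>-.25],q[q[:,1]<-.32]): print(len(s),np.round(s.mean(0),4) if len(s) else '')
    brd=roi&(W[...,2]>.009)&(W[...,2]<.07)
    print('board',cv2.minAreaRect(W[brd][:,:2].astype(np.float32)))
    m=(W[...,2]>.1)&(W[...,0]>.3)&(W[...,0]<1)&(W[...,1]>-.3)&(W[...,1]<.25)
    q=W[m]; 
    for a in np.arange(.1,.65,.1):
        s=q[(q[:,2]>a)&(q[:,2]<a+.1)]
        if len(s): print('clamp z',round(a,1),len(s),np.round(s.min(0),3),np.round(s.max(0),3))
    m=(W[...,2]>.02)&(W[...,2]<.09)&(W[...,0]>.25)&(W[...,0]<.6)&(W[...,1]>-.2)&(W[...,1]<.05)
    print('timber top',np.nanpercentile(W[m][:,2],[50,90,99]))
E
python3 m.py
```

```text
top
red 46 [ 0.5227 -0.3021  0.0158] [ 0.5125 -0.3074  0.01  ] [ 0.5346 -0.2958  0.0209]
yel 33 [ 0.5143 -0.3609  0.0159] [ 0.5058 -0.3673  0.0127] [ 0.5269 -0.356   0.0189]
whi 106 [ 0.5255 -0.2361  0.0175] [ 0.5003 -0.4253  0.0106] [ 0.549  -0.1706  0.0281]
blue 595 [ 0.4787 -0.2568  0.0617] [ 0.4464 -0.2808  0.0554] [ 0.5117 -0.2321  0.0681]
blue rect ((0.4791088402271271, -0.25717079639434814), (0.043355684727430344, 0.0637793242931366), 83.23946380615234)
trk 1180 [ 0.12241796  0.9924786   0.4748142  -0.30485848]
blk 204
103 [ 0.4895 -0.182   0.0464]
100 [ 0.4618 -0.4088  0.0461]
board ((0.48767751455307007, -0.2969920337200165), (0.2695431113243103, 0.10791344195604324), 83.02605438232422)
clamp z 0.1 859 [ 0.553 -0.298  0.1  ] [0.782 0.079 0.2  ]
clamp z 0.2 517 [0.554 0.013 0.2  ] [0.624 0.07  0.3  ]
clamp z 0.3 240 [0.616 0.06  0.3  ] [0.625 0.07  0.4  ]
clamp z 0.4 381 [0.616 0.06  0.4  ] [0.625 0.071 0.5  ]
clamp z 0.5 477 [0.616 0.059 0.501] [0.627 0.072 0.571]
timber top [0.08792992 0.08948442 0.08995559]
scene
red 67 [ 0.524  -0.3022  0.016 ] [ 0.5143 -0.308   0.0126] [
[... 158 characters left out ...]
2  0.0101] [ 0.5494 -0.1794  0.0275]
blue 800 [ 0.4777 -0.2576  0.062 ] [ 0.4457 -0.2804  0.0552] [ 0.5126 -0.2336  0.0667]
blue rect ((0.47928667068481445, -0.25671058893203735), (0.04161595553159714, 0.0644722729921341), 82.5783920288086)
trk 1849 [ 0.11251779  0.9936497   0.47117776 -0.32394382]
blk 451
179 [ 0.4677 -0.1682  0.0465]
203 [ 0.461  -0.4086  0.0464]
board ((0.45514151453971863, -0.2756786644458771), (0.30286434292793274, 0.17733784019947052), 83.04027557373047)
clamp z 0.1 1757 [ 0.553 -0.297  0.1  ] [0.785 0.077 0.2  ]
clamp z 0.2 1030 [0.554 0.013 0.2  ] [0.628 0.072 0.3  ]
clamp z 0.3 216 [0.616 0.06  0.3  ] [0.628 0.071 0.349]
timber top [0.08800004 0.08955837 0.08994611]
```

```bash
python3 - <<'E'
import numpy as np
for k in range(1,13):
    f=np.radians(7.5*k); print(f"[0,{350*np.cos(f)-550:.0f},{350*np.sin(f):.0f},{1.288*k/12:.3f},0,0,0],",end='')
E
```

```text
[0,-203,46,0.107,0,0,0],[0,-212,91,0.215,0,0,0],[0,-227,134,0.322,0,0,0],[0,-247,175,0.429,0,0,0],[0,-272,213,0.537,0,0,0],[0,-303,247,0.644,0,0,0],[0,-337,278,0.751,0,0,0],[0,-375,303,0.859,0,0,0],[0,-416,323,0.966,0,0,0],[0,-459,338,1.073,0,0,0],[0,-504,347,1.181,0,0,0],[0,-550,350,1.288,0,0,0],
```

Call:
apply_moves(rows=[[[0, -40, 0, 0, 0, 0, 0], [0, -80, 0, 0, 0, 0, 0], [0, -120, 0, 0, 0, 0, 0], [0, -160, 0, 0, 0, 0, 0], [0, -200, 0, 0, 0, 0, 0], [0, -203, 46, 0.107, 0, 0, 0], [0, -212, 91, 0.215, 0, 0, 0], [0, -227, 134, 0.322, 0, 0, 0], [0, -247, 175, 0.429, 0, 0, 0], [0, -272, 213, 0.537, 0, 0, 0], [0, -303, 247, 0.644, 0, 0, 0], [0, -337, 278, 0.751, 0, 0, 0], [0, -375, 303, 0.859, 0, 0, 0], [0, -416, 323, 0.966, 0, 0, 0], [0, -459, 338, 1.073, 0, 0, 0], [0, -504, 347, 1.181, 0, 0, 0], [0, -550, 350, 1.288, 0, 0, 0], [0, -550, 350, 1.288, 0, 0, 0], [0, -550, 350, 1.288, 0, 0, 0]]], newtons=20)

```text
time: 3.25
ee_pos: [0.3213, -0.1388, 0.2314]
tcp_rot: [120.0, 90.0, 22.8]
wrist_force: [0.3, 0.8, 0.0]
opening: 0.0002
```

```bash
cat >> h.py <<'E'
Y=np.array([.1219,.9925,0]);X=np.array([.9925,-.1219,0]);O=np.array([.4742,-.2959,0])
def tool():
    o=get_obs(); R=Ro.from_euler('xyz',o['tcp_rot'],degrees=True).as_matrix(); return np.array(o['ee_pos']),R,o
E
python3 - <<'E'
from h import *
P,R,o=tool(); print(np.round(R,3), np.degrees(np.arctan2(R[1,1],R[0,1])))
p=cams.camera('wrist'); save(p,'w1')
for l in('stop','stop_left_face','red_tag'): print(l,[(np.round(d['at'],4),d['confidence']) for d in cams.find_in(l,p)[:2]])
for z in (.15,.044):
  T=O+.087*Y; T[2]=z; print(np.round(R.T@(T-P)*1000,1))
print((P-O)@Y,(P-O)@X)
E
```

```text
[[ 0.     0.992 -0.125]
 [ 0.    -0.125 -0.992]
 [-1.     0.    -0.   ]] -7.1769807819249785
stop [(array([ 0.4759, -0.2477,  0.0648]), 0.69), (array([ 0.4821, -0.2367,  0.0156]), 0.66)]
stop_left_face [(array([ 0.4832, -0.2288,  0.0517]), 0.64)]
red_tag []
[ 81.4 171.   49.8]
[187.4 171.   49.8]
0.13731321294122859 -0.17090951017144798
```

View pics/w1.png

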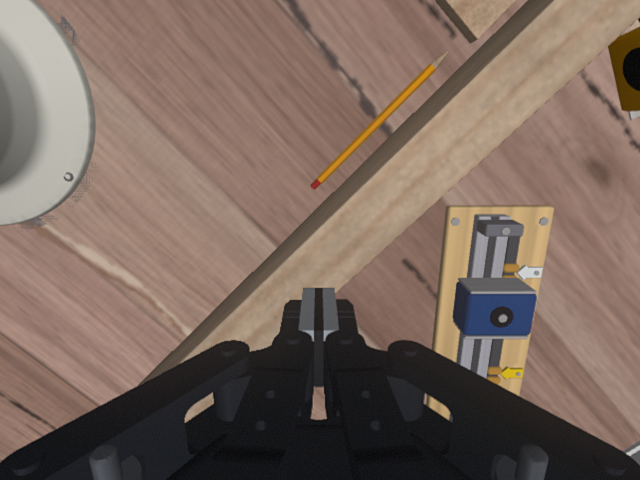

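The wrist view shows closed fingers, with the white tag at (530,272) and the yellow at (512,374). The gap between the stop's +y plate (about y 280) and the end block (about y 230) is free. Now I move above the gap.

Call:
apply_moves(rows=[[[0, 40, 12, 0, 0, 0, 0], [0, 80, 24, 0, 0, 0, 0], [0, 120, 36, 0, 0, 0, 0], [20, 160, 47, 0, 0, 0, 0], [50, 171, 49, 0, 0, 0, 0], [80, 171, 49, 0, 0, 0, 0], [100, 171, 49, 0, 0, 0, 0], [120, 171, 49, 0, 0, 0, 0], [130, 171, 49, 0, 0, 0, 0], [130, 171, 49, 0, 0, 0, 0]]])

```text
time: 4.45
ee_pos: [0.486, -0.2041, 0.1001]
tcp_rot: [-110.4, 89.9, 152.9]
wrist_force: [-0.7, -0.8, -0.1]
opening: 0.0
```

```bash
python3 - <<'E'
from h import *
for c in('wrist','scene','top'):
  p=cams.camera(c); save(p,c+'2')
  if c=='wrist': print([(np.round(d['at'],4),d['confidence']) for d in cams.find_in('stop_left_face',p)[:2]])
P,R,o=tool(); print(P,np.degrees(np.arctan2(R[1,1],R[0,1])))
print((P-O)@Y,(P-O)@X)
T=O+.088*Y; T[2]=.044; print(np.round(R.T@(T-P)*1000,1))
a=cv2.imread('pics/scene2.png')[200:420,240:440];b=cv2.imread('pics/top2.png')[200:320,300:480]
cv2.imwrite('pics/c2.png',np.hstack([cv2.resize(a,(400,440)),cv2.resize(b,(400,440))]))
E
```

```text
[(array([ 0.5053, -0.2338,  0.0428]), 0.79)]
[ 0.48689494 -0.20550932  0.10267454] -6.764079943622215
0.0912602578721052 0.0015811010362264475
[58.7 -1.7  3.2]
```

View pics/wrist2.png

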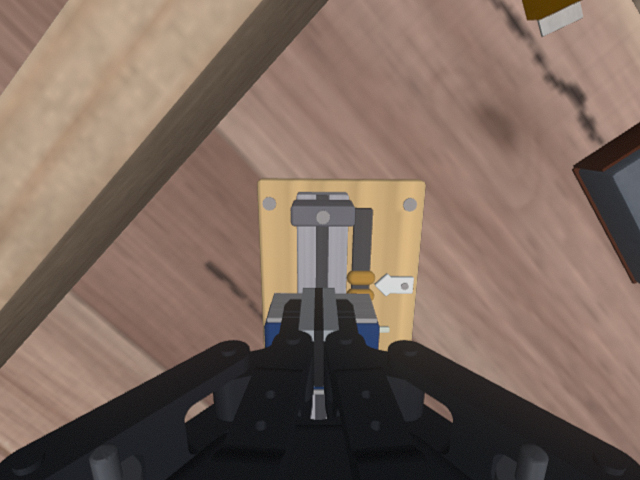

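View pics/c2.png

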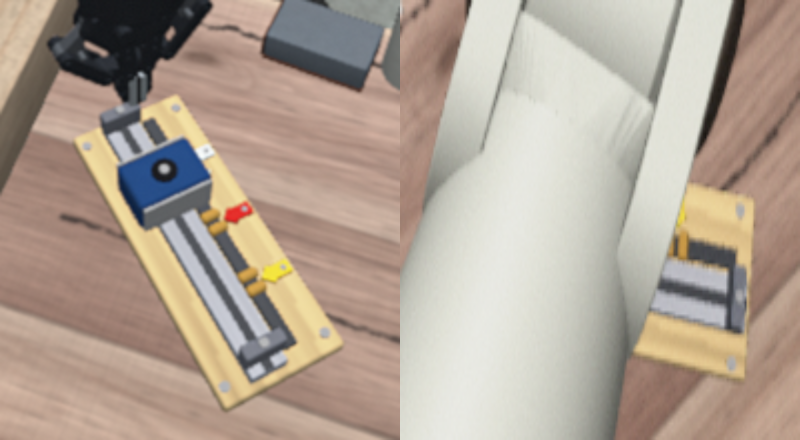

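The scene crop shows the fingertips above the gap, between the end block and the stop, and the wrist view agrees. Going down into the gap.

Call:
apply_moves(rows=[[[10, -2, 3, 0, 0, 0, 0], [20, -2, 3, 0, 0, 0, 0], [30, -2, 3, 0, 0, 0, 0], [40, -2, 3, 0, 0, 0, 0], [48, -2, 3, 0, 0, 0, 0], [54, -2, 3, 0, 0, 0, 0], [58, -2, 3, 0, 0, 0, 0], [58, -2, 3, 0, 0, 0, 0], [58, -2, 3, 0, 0, 0, 0]]])

```text
time: 5.55
ee_pos: [0.4848, -0.2083, 0.0449]
tcp_rot: [77.0, 89.9, -19.8]
wrist_force: [-0.2, 0.2, 0.0]
opening: -0.0002
```

```bash
cat > s.py <<'E'
from h import *
P,R,o=tool(); print(P.round(4),'yaw',np.degrees(np.arctan2(R[1,1],R[0,1])).round(2),'ry %.4f rx %.4f'%((P-O)@Y,(P-O)@X),'F',np.round(o['wrist_force'],1), 't',o['time'])
print('rail -Y dir in tool',np.round(R.T@-Y,3))
E
python3 s.py; python3 -c "
from h import *
p=cams.camera('scene'); cv2.imwrite('pics/s3.png',cv2.resize(p['pixels'][220:420,240:440,::-1],(600,600)))"
```

```text
[ 0.4848 -0.2083  0.0449] yaw -6.76 ry 0.0882 rx -0.0002 F [-0.2  0.2  0. ] t 5.55
rail -Y dir in tool [ 0.    -0.004  1.   ]
```

View pics/s3.png

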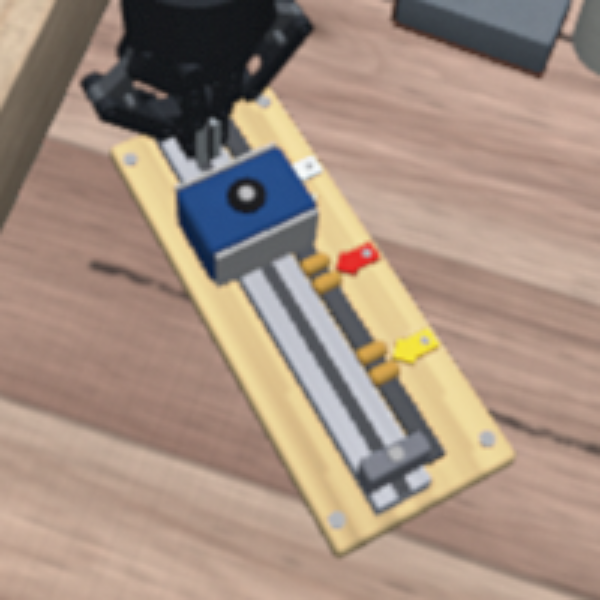

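The fingers are in the gap, touching nothing. Pushing slowly towards the detent.

Call:
apply_moves(rows=[[[0, 0, 3, 0, 0, 0, 0], [0, 0, 6, 0, 0, 0, 0], [0, 0, 8, 0, 0, 0, 0], [0, 0, 10, 0, 0, 0, 0], [0, 0, 12, 0, 0, 0, 0], [0, 0, 14, 0, 0, 0, 0], [0, 0, 16, 0, 0, 0, 0], [0, 0, 18, 0, 0, 0, 0], [0, 0, 20, 0, 0, 0, 0], [0, 0, 22, 0, 0, 0, 0], [0, 0, 24, 0, 0, 0, 0], [0, 0, 26, 0, 0, 0, 0], [0, 0, 28, 0, 0, 0, 0], [0, 0, 30, 0, 0, 0, 0]]])

```text
time: 7.0
ee_pos: [0.4813, -0.2384, 0.0451]
tcp_rot: [76.9, 89.9, -19.8]
wrist_force: [-0.7, 1.6, 0.8]
opening: -0.0003
```

```bash
cat > v.py <<'E'
import sys
from h import *
p=cams.camera('scene'); cv2.imwrite(f'pics/{sys.argv[1]}.png',cv2.resize(p['pixels'][220:420,240:440,::-1],(600,600)))
W=cloud(p); hsv=cv2.cvtColor(p['pixels'],cv2.COLOR_RGB2HSV).astype(int)
H,S,V=hsv[...,0],hsv[...,1],hsv[...,2]
roi=(W[...,0]>.38)&(W[...,0]<.6)&(W[...,1]>-.5)&(W[...,1]<-.12)
red=W[roi&((H<6)|(H>174))&(S>170)&(V>120)].mean(0)
b=W[roi&(H>100)&(H<125)&(S>120)&(W[...,2]>.058)]; y=(b-red)@Y
print('stop y rel red: range',np.percentile(y,[1,99]).round(4),'mid',np.percentile(y,[1,99]).mean().round(4))
E
python3 s.py; python3 v.py s4
```

```text
[ 0.4813 -0.2384  0.0451] yaw -6.77 ry 0.0580 rx 0.0000 F [-0.7  1.6  0.8] t 7.0
rail -Y dir in tool [ 0.001 -0.004  1.   ]
stop y rel red: range [0.0012 0.0423] mid 0.0218
```

View pics/s4.png

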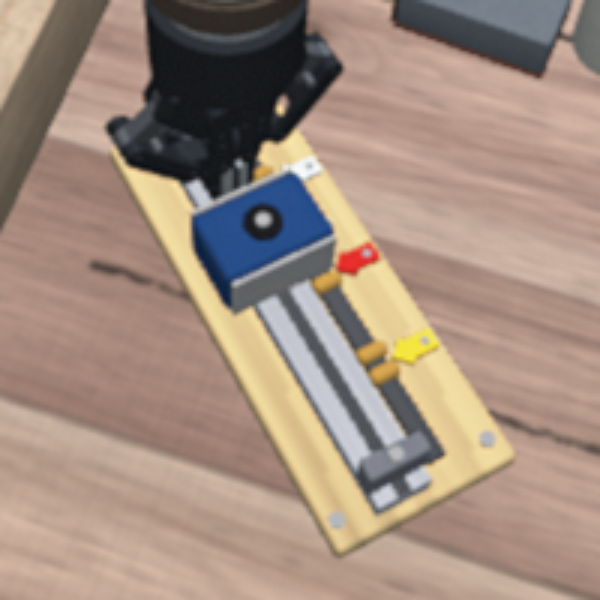

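The fingertips are in contact at 1.6 N and the stop is about 21.5 mm before the red notch, as predicted. Pushing through the detent, with the fingers stopping about 5.5 mm short so the stop centres itself.

Call:
apply_moves(rows=[[[0, 0, 2, 0, 0, 0, 0], [0, 0, 4, 0, 0, 0, 0], [0, 0, 6, 0, 0, 0, 0], [0, 0, 7, 0, 0, 0, 0], [0, 0, 8, 0, 0, 0, 0], [0, 0, 9, 0, 0, 0, 0], [0, 0, 10, 0, 0, 0, 0], [0, 0, 11, 0, 0, 0, 0], [0, 0, 12, 0, 0, 0, 0], [0, 0, 13, 0, 0, 0, 0], [0, 0, 14, 0, 0, 0, 0], [0, 0, 15, 0, 0, 0, 0], [0, 0, 16, 0, 0, 0, 0], [0, 0, 16, 0, 0, 0, 0]]])

```text
time: 8.45
ee_pos: [0.4793, -0.2542, 0.045]
tcp_rot: [79.9, 89.9, -16.9]
wrist_force: [-1.7, 2.7, 1.1]
opening: -0.0001
```

```bash
python3 s.py; python3 v.py s5
```

```text
[ 0.4793 -0.2542  0.045 ] yaw -6.76 ry 0.0420 rx 0.0000 F [-1.7  2.7  1.1] t 8.45
rail -Y dir in tool [ 0.    -0.004  1.   ]
stop y rel red: range [-0.0139  0.0273] mid 0.0067
```

View pics/s5.png

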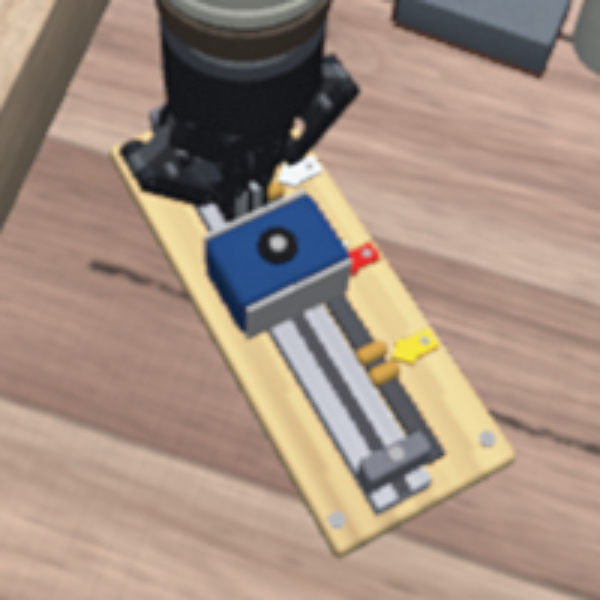

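Still in contact at 2.7 N, with the stop about 6 mm short, right at the edge of the detent. I continue a little at a time.

Call:
apply_moves(rows=[[[0, 0, 0.5, 0, 0, 0, 0], [0, 0, 1, 0, 0, 0, 0], [0, 0, 1.5, 0, 0, 0, 0], [0, 0, 1.5, 0, 0, 0, 0]]])

```text
time: 8.9
ee_pos: [0.4792, -0.2563, 0.045]
tcp_rot: [58.8, 89.8, -38.0]
wrist_force: [-0.4, 1.1, 0.5]
opening: 0.0001
```

```bash
sed -i 's/^red=.*/red=np.array([.5235,-.3021,.016])/' v.py; python3 s.py; python3 v.py s6
```

```text
[ 0.4792 -0.2563  0.045 ] yaw -6.78 ry 0.0399 rx 0.0001 F [-0.4  1.1  0.5] t 8.9
rail -Y dir in tool [ 0.001 -0.004  1.   ]
stop y rel red: range [-0.017   0.0241] mid 0.0036
```

Call:
apply_moves(rows=[[[0, 0, 0, 0, 0, 0, 0], [0, 0, 0, 0, 0, 0, 0], [0, 0, 0, 0, 0, 0, 0], [0, 0, 0, 0, 0, 0, 0]]])

```text
time: 9.35
ee_pos: [0.4793, -0.2565, 0.0451]
tcp_rot: [55.4, 89.8, -41.3]
wrist_force: [-0.4, -0.1, -0.4]
opening: -0.0
```

```bash
python3 s.py; python3 v.py s7
```

```text
[ 0.4793 -0.2565  0.0451] yaw -6.79 ry 0.0398 rx 0.0002 F [-0.4 -0.1 -0.4] t 9.35
rail -Y dir in tool [ 0.002 -0.004  1.   ]
stop y rel red: range [-0.0172  0.0236] mid 0.0032
```

Call:
apply_moves(rows=[[[0, 0, -3, 0, 0, 0, 0], [0, 0, -6, 0, 0, 0, 0], [0, 0, -10, 0, 0, 0, 0], [0, 0, -14, 0, 0, 0, 0], [0, 0, -14, 0, 0, 0, 0], [0, 0, -14, 0, 0, 0, 0]]])

```text
time: 10.0
ee_pos: [0.481, -0.2424, 0.0451]
tcp_rot: [55.6, 89.8, -41.2]
wrist_force: [0.5, -0.9, -0.4]
opening: 0.0002
```

```bash
python3 s.py; python3 v.py s8
```

```text
[ 0.481  -0.2424  0.0451] yaw -6.76 ry 0.0539 rx 0.0002 F [ 0.5 -0.9 -0.4] t 10.0
rail -Y dir in tool [ 0.002 -0.004  1.   ]
stop y rel red: range [-0.0171  0.0308] mid 0.0068
```

View pics/s8.png

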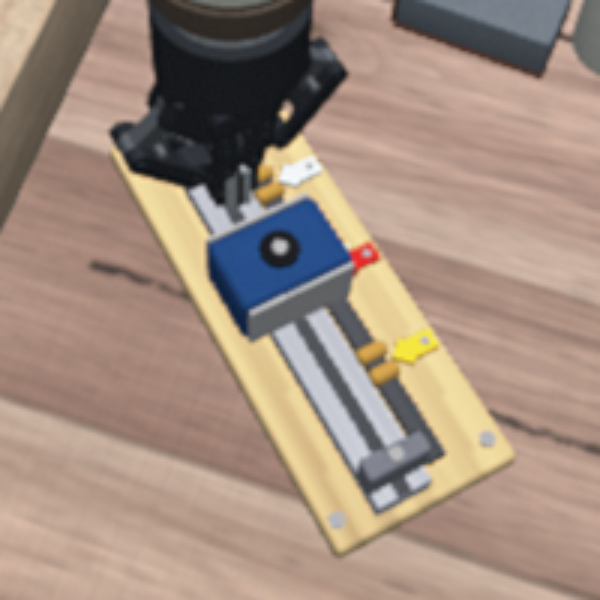

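The stop's front edge stayed put when the fingers left, but my estimate reads about 3 mm from centre. I raise the hand away and measure with a clear view before deciding whether it has seated.

Call:
apply_moves(rows=[[[-10, 0, -8, 0, 0, 0, 0], [-30, 0, -8, 0, 0, 0, 0], [-60, 0, -8, 0, 0, 0, 0], [-100, 0, -8, 0, 0, 0, 0], [-130, -30, -8, 0, 0, 0, 0], [-150, -70, -8, 0, 0, 0, 0], [-150, -110, -8, 0, 0, 0, 0], [-150, -150, -8, 0, 0, 0, 0], [-150, -180, -8, 0, 0, 0, 0], [-150, -180, -8, 0, 0, 0, 0], [-150, -180, -8, 0, 0, 0, 0]]])

```text
time: 11.15
ee_pos: [0.3029, -0.213, 0.1956]
tcp_rot: [59.8, 89.7, -37.1]
wrist_force: [-0.1, -0.6, -0.3]
opening: -0.0
```

```bash
python3 s.py; python3 v.py s9; python3 - <<'E'
from h import *
for c in('top','scene'):
    p=cams.camera(c); save(p,c+'9')
    W=cloud(p); hsv=cv2.cvtColor(p['pixels'],cv2.COLOR_RGB2HSV).astype(int); H,S,V=hsv[...,0],hsv[...,1],hsv[...,2]
    # rail coords
    A=np.stack([(W-O)@X,(W-O)@Y,W[...,2]],-1)
    roi=(abs(A[...,0])<.09)&(abs(A[...,1])<.15)
    def rep(n,m):
        q=A[roi&m]
        print(c,n,len(q), np.round(q.mean(0)*1e3,1) if len(q) else '', np.round(np.percentile(q[:,1],[1,50,99])*1e3,1) if len(q) else '')
    rep('red',((H<6)|(H>174))&(S>170)&(V>120))
    rep('yel',(H>25)&(H<34)&(S>170)&(V>150)&(A[...,0]>.035))
    rep('whi',(S<40)&(V>190)&(A[...,2]<.03)&(A[...,0]>.035)&(A[...,0]<.07)&(A[...,1]>.04)&(A[...,1]<.1))
    rep('bluetop',(H>100)&(H<125)&(S>120)&(A[...,2]>.059))
    rep('alltop',(A[...,2]>.058)&(A[...,2]<.07))
    rep('cap',(A[...,2]>.064)&(A[...,2]<.08))
    rep('board',(A[...,2]>.009)&(A[...,2]<.015))
E
python3 - <<'E'
import cv2,numpy as np
a=cv2.imread('pics/scene9.png')[230:420,260:430];b=cv2.imread('pics/top9.png')[220:320,310:480]
cv2.imwrite('pics/c9.png',np.hstack([cv2.resize(a,(400,447)),cv2.resize(b,(400,447))]))
E
```

```text
[ 0.3029 -0.213   0.1956] yaw -6.82 ry 0.0614 rx -0.1801 F [-0.1 -0.6 -0.3] t 11.15
rail -Y dir in tool [ 0.003 -0.003  1.   ]
stop y rel red: range [-0.017   0.0234] mid 0.0032
top red 29 [52.  -0.6 15.8] [-5.7 -2.3  5.5]
top yel 35 [ 48.6 -60.2  15.4] [-66.1 -59.9 -55. ]
top whi 66 [51.  65.1 15.7] [58.4 65.  71.4]
top bluetop 552 [ 0.2  2.7 62. ] [-18.2   2.9  23.6]
top alltop 781 [ 1.1  3.5 62. ] [-21.7   3.7  28.3]
top cap 117 [ 0.   2.3 65.4] [-18.5   2.5  26.4]
top board 2935 [15.   1.8 11.9] [-132.2    6.5  133.6]
scene red 32 [55.4 -0.6 15.6] [-4.  -1.7  5.3]
scene yel 66 [ 49.8 -60.1  15.7] [-65.9 -60.2 -54.4]
scene whi 91 [51.8 65.6 15.7] [60.1 65.4 72.9]
scene bluetop 845 [-0.5  2.  62.1] [-17.3   1.1  23.3]
scene alltop 1217 [-0.9  4.2 62.1] [-21.2   2.1 125.9]
scene cap 153 [-7.7 16.9 66. ] [-14.7   4.5 149.3]
scene board 4703 [ 11.  -20.7  12.1] [-132.4  -37.3  133.3]
```

View pics/c9.png

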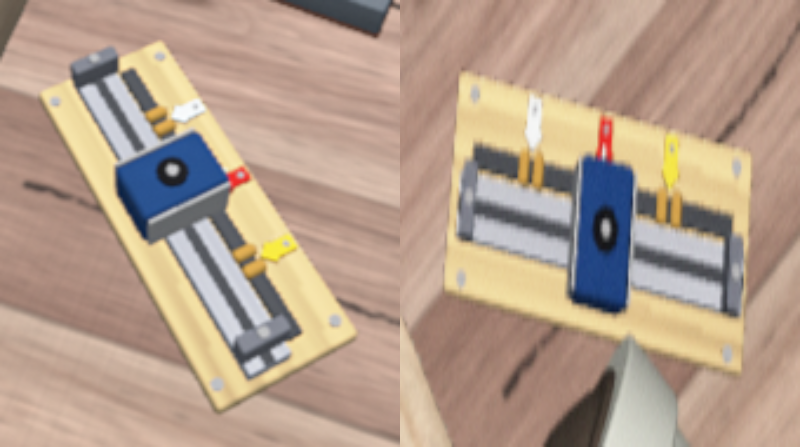

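The tags read 65 / 0 / -60, so the rail frame is sound. The stop reads about +3 mm in both cameras. I return and probe with small pushes while watching the force. These stay inside the notch's capture range either way.

Call:
apply_moves(rows=[[[0, 45, -2, 0, 0, 0, 0], [0, 90, -2, 0, 0, 0, 0], [0, 135, -2, 0, 0, 0, 0], [10, 165, -2, 0, 0, 0, 0], [40, 180, -2, 0, 0, 0, 0], [70, 180, -2, 0, 0, 0, 0], [100, 180, -2, 0, 0, 0, 0], [120, 180, -2, 0, 0, 0, 0], [135, 180, -2, 0, 0, 0, 0], [145, 180, 0, 0, 0, 0, 0], [150, 180, 4, 0, 0, 0, 0], [151, 180, 10, 0, 0, 0, 0], [151, 180, 16, 0, 0, 0, 0], [151, 180, 19, 0, 0, 0, 0], [151, 180, 19, 0, 0, 0, 0], [151, 180, 19, 0, 0, 0, 0]]])

```text
time: 12.9
ee_pos: [0.4806, -0.2536, 0.0446]
tcp_rot: [60.5, 89.8, -36.3]
wrist_force: [-0.0, 0.5, -0.3]
opening: 0.0002
```

```bash
python3 s.py; python3 v.py s10
```

```text
[ 0.4806 -0.2536  0.0446] yaw -6.77 ry 0.0428 rx 0.0012 F [-0.   0.5 -0.3] t 12.9
rail -Y dir in tool [ 0.002 -0.004  1.   ]
stop y rel red: range [-0.0174  0.0238] mid 0.0032
```

Call:
apply_moves(rows=[[[0, 0, 1, 0, 0, 0, 0], [0, 0, 2, 0, 0, 0, 0], [0, 0, 3, 0, 0, 0, 0], [0, 0, 3, 0, 0, 0, 0]]])

```text
time: 13.35
ee_pos: [0.4802, -0.2565, 0.0446]
tcp_rot: [59.0, 89.8, -37.8]
wrist_force: [-0.3, 0.2, 0.9]
opening: 0.0003
```

```bash
python3 s.py; python3 v.py s11
```

```text
[ 0.4802 -0.2565  0.0446] yaw -6.76 ry 0.0399 rx 0.0011 F [-0.3  0.2  0.9] t 13.35
rail -Y dir in tool [ 0.002 -0.004  1.   ]
stop y rel red: range [-0.0171  0.0238] mid 0.0033
```

Call:
apply_moves(rows=[[[0, 0, 0.5, 0, 0, 0, 0], [0, 0, 1, 0, 0, 0, 0], [0, 0, 1, 0, 0, 0, 0]]])

```text
time: 13.7
ee_pos: [0.48, -0.2574, 0.0445]
tcp_rot: [59.1, 89.8, -37.7]
wrist_force: [-0.2, 0.6, 0.5]
opening: 0.0001
```

```bash
python3 s.py; python3 v.py s12
```

```text
[ 0.48   -0.2574  0.0445] yaw -6.75 ry 0.0389 rx 0.0011 F [-0.2  0.6  0.5] t 13.7
rail -Y dir in tool [ 0.002 -0.004  1.   ]
stop y rel red: range [-0.0182  0.0229] mid 0.0024
```

Call:
apply_moves(rows=[[[0, 0, 0.5, 0, 0, 0, 0], [0, 0, 1, 0, 0, 0, 0], [0, 0, 1, 0, 0, 0, 0]]])

```text
time: 14.05
ee_pos: [0.4799, -0.2586, 0.0445]
tcp_rot: [56.4, 89.8, -40.4]
wrist_force: [-1.1, 0.2, 1.3]
opening: 0.0001
```

```bash
python3 s.py; python3 v.py s13
```

```text
[ 0.4799 -0.2586  0.0445] yaw -6.76 ry 0.0377 rx 0.0011 F [-1.1  0.2  1.3] t 14.05
rail -Y dir in tool [ 0.002 -0.004  1.   ]
stop y rel red: range [-0.0195  0.0212] mid 0.0009
```

Call:
apply_moves(rows=[[[0, 0, 0.5, 0, 0, 0, 0], [0, 0, 1, 0, 0, 0, 0], [0, 0, 1, 0, 0, 0, 0]]])

```text
time: 14.4
ee_pos: [0.4798, -0.2593, 0.0445]
tcp_rot: [65.4, 89.8, -31.4]
wrist_force: [0.2, 4.2, 0.6]
opening: -0.0001
```

```bash
python3 s.py; python3 v.py s14
```

```text
[ 0.4798 -0.2593  0.0445] yaw -6.76 ry 0.0370 rx 0.0011 F [0.2 4.2 0.6] t 14.4
rail -Y dir in tool [ 0.001 -0.004  1.   ]
stop y rel red: range [-0.0199  0.0212] mid 0.0007
```

It slid freely from +3.3 to about +0.8 mm, then the force rose to 4.2 N, which is the seat of the notch. Backing off now.

Call:
apply_moves(rows=[[[0, 0, -1, 0, 0, 0, 0], [0, 0, -3, 0, 0, 0, 0], [0, 0, -7, 0, 0, 0, 0], [0, 0, -12, 0, 0, 0, 0], [0, 0, -20, 0, 0, 0, 0], [0, 0, -20, 0, 0, 0, 0], [-20, 0, -20, 0, 0, 0, 0], [-50, 0, -20, 0, 0, 0, 0], [-90, 0, -20, 0, 0, 0, 0], [-120, -30, -20, 0, 0, 0, 0], [-150, -70, -20, 0, 0, 0, 0], [-150, -110, -20, 0, 0, 0, 0], [-150, -150, -20, 0, 0, 0, 0], [-150, -180, -20, 0, 0, 0, 0], [-150, -200, -20, 0, 0, 0, 0], [-150, -200, -20, 0, 0, 0, 0], [-150, -200, -20, 0, 0, 0, 0]]])

```text
time: 16.15
ee_pos: [0.2833, -0.2158, 0.1941]
tcp_rot: [63.2, 89.7, -33.6]
wrist_force: [0.1, -0.2, 0.5]
opening: -0.0
```

```bash
python3 s.py; python3 v.py s15; python3 - <<'E'
from h import *
for c in('top','scene'):
    p=cams.camera(c); save(p,c+'15')
    W=cloud(p); hsv=cv2.cvtColor(p['pixels'],cv2.COLOR_RGB2HSV).astype(int); H,S,V=hsv[...,0],hsv[...,1],hsv[...,2]
    A=np.stack([(W-O)@X,(W-O)@Y,W[...,2]],-1)
    roi=(abs(A[...,0])<.09)&(abs(A[...,1])<.15)
    for n,m in dict(blue=(H>100)&(H<125)&(S>120)&(A[...,2]>.059),all=(A[...,2]>.058)&(A[...,2]<.07)&(abs(A[...,0])<.03)).items():
        q=A[roi&m]; print(c,n,np.round(q.mean(0)*1e3,1),np.round(np.percentile(q[:,1],[1,50,99])*1e3,1))
    for l in('tape_measure','sanding_block_1','screwdriver_2'): print(l,[np.round(d['at'],3).tolist() for d in cams.find_in(l,p)[:1]])
a=cv2.imread('pics/scene15.png')[230:420,260:430];b=cv2.imread('pics/top15.png')[220:320,310:480]
cv2.imwrite('pics/c15.png',np.hstack([cv2.resize(a,(400,447)),cv2.resize(b,(400,447))]))
E
```

```text
[ 0.2833 -0.2158  0.1941] yaw -6.79 ry 0.0562 rx -0.1992 F [ 0.1 -0.2  0.5] t 16.15
rail -Y dir in tool [ 0.002 -0.004  1.   ]
stop y rel red: range [-0.0197  0.0205] mid 0.0004
top blue [-0.3  0.3 62.1] [-21.    0.6  21. ]
top all [-0.5  0.8 62.1] [-24.6   0.9  25.3]
tape_measure [[0.618, -0.05, 0.059]]
sanding_block_1 [[0.707, -0.201, 0.032]]
screwdriver_2 [[0.435, 0.125, 0.02]]
scene blue [-0.5 -0.7 62.1] [-20.   -1.9  20.3]
scene all [-0.5 -0.  62.2] [-23.9  -0.9  26.5]
tape_measure [[0.618, -0.061, 0.044]]
sanding_block_1 [[0.693, -0.208, 0.035]]
screwdriver_2 [[0.435, 0.126, 0.022]]
```

View pics/c15.png

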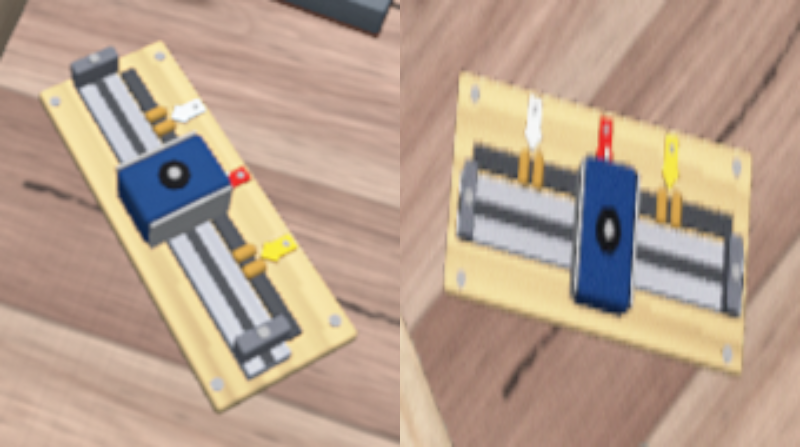

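Seated at 0 ± 1 mm, level with the red tag. The hand is clear and the bystanders have not moved, so I hand in.

```bash
python3 -c "
from h import *
print(bot.job_done())"
```

```text
the job is handed in; nothing more can be done
None
```

The blue stop is in the middle notch, level with the red arrow tag, and the job is handed in at about 16 s of the 48 s allowed. I pushed it with closed fingertips on its +y end plate only and never pinched it.

- **Push:** after the first push through the detent, both cameras still showed the stop about 3 mm short of centre. I went back and pushed in 1 mm steps. It moved freely to the centre, then resisted with about 4 N, which I took as the seat of the notch. The highest force I read was about 4 N, but I only read it at the end of each move, so a peak inside the detent would not show.
- **Last checks:** with the hand taken away, the stop's middle measures 0 ± 1 mm from the red tag's level in both the top and scene cameras. The tape measure, sanding block and screwdriver showed no movement beyond the cameras' error.
- **Disagreement:** the stop did not centre itself from 3 mm after the first push, although the description says it should. I did not nudge it again after the last push to confirm the hold. The evidence is the force rise and the position staying put once the fingers left.

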